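# Load the sample scanner

### The job

Slide the scanner's dust window fully open, then slide the three stone discs one after another along their lanes, keeping them down on the deck rather than picking them up, until each has dropped in a pocket and lies flat on its floor. Then slide the window fully shut over them. Press the polished discs only gently, and leave the vials and the other things around where they stand.

Things in the scene. Friction and masses are not known exactly. Their poses are not given: they have to be found in the camera images.
- deck: Loading deck of a sample scanner, fixed to the table: flat dark metal bed, top 30 mm above the table, x from -100 to 140 mm, y +-105 mm in its frame. Origin on the table; x runs along the lanes from the robot's side to the back, y left, z up. A white housing 65 mm high stands at x = 140 to 195. Window tracks stand at y = +-98.5 mm, x = -6 to 139, up to 50 mm above the table.
- lane_end (a point): Foot of the end wall of the middle lane, on the bed, at deck x = -90 mm, y = 0; axes as the deck's. Three straight lanes run along x, centred at deck y = +55, 0 and -55 mm, each 46 mm wide, parted by grey walls 9 mm thick and 8 mm high above the bed (top 38 mm above the table). Each is closed at x = -90 by an end wall and at x = 58.5 by a stop bar, both 8 mm high.
- ledge (a point): Middle of the top of a ledge on the deck's right side, 30 mm above the table, 110 (x) by 60 (y) mm; two vials stand on it.
- window (a joint): Dust window: hazy clear plate 65 (x) by 184 (y) by 4 mm, underside 10 mm above the bed, sliding along the deck's +x. 0 = shut (plate over x = 5 to 70 mm of the deck, over all three pockets), 0.065 = fully open (plate at 70 to 135 mm, pockets clear). Slides with about 2 N of friction, stays where left, hard stops at both ends.
- window_rib (a point): Middle of the top edge of the window's black rib handle, 64 mm above the table. The rib is 10 mm thick (deck x), 80 mm long (deck y), stands 20 mm above the plate, and moves with the window; at shut it is at deck x = 12 mm, y = 0.
- pocket0 (a point): Centre of the floor of the pocket in the left (deck y +55 mm) lane, at deck x = 35 mm, 20 mm above the table; axes as the deck's. The pocket is a round hole in the bed, diameter 45 mm, 10 mm deep, just before the stop bar.
- pocket1 (a point): Centre of the floor of the pocket in the middle lane, at deck x = 35 mm, 20 mm above the table; axes as the deck's. The pocket is a round hole in the bed, diameter 45 mm, 10 mm deep, just before the stop bar.
- pocket2 (a point): Centre of the floor of the pocket in the right (deck y -55 mm) lane, at deck x = 35 mm, 20 mm above the table; axes as the deck's. The pocket is a round hole in the bed, diameter 45 mm, 10 mm deep, just before the stop bar.
- disc_a: Polished stone disc, diameter 42 mm, hand-cut, 9 to 12 mm thick (each differs; feel for the top), 30 to 65 g; origin: centre of its underside. Starts flat on the bed within 6 mm of the end wall of one lane: no room for a finger behind or beside it. Pressed with 5 to 15 N it follows a fingertip; it tips if pressed beyond a pocket's rim. Brittle: touch down at about 10 mm/s.
- disc_b: Polished stone disc, diameter 42 mm, hand-cut, 9 to 12 mm thick (each differs; feel for the top), 30 to 65 g; origin: centre of its underside. Starts flat on the bed within 6 mm of the end wall of one lane: no room for a finger behind or beside it. Pressed with 5 to 15 N it follows a fingertip; it tips if pressed beyond a pocket's rim. Brittle: touch down at about 10 mm/s.
- disc_c: Polished stone disc, diameter 42 mm, hand-cut, 9 to 12 mm thick (each differs; feel for the top), 30 to 65 g; origin: centre of its underside. Starts flat on the bed within 6 mm of the end wall of one lane: no room for a finger behind or beside it. Pressed with 5 to 15 N it follows a fingertip; it tips if pressed beyond a pocket's rim. Brittle: touch down at about 10 mm/s.
- vial0: Bystander: small glass vial with grey cap, 24 mm across, 45 high, standing on the deck's ledge; origin under its centre.
- vial1: Bystander: second such vial, on the same ledge.
- bottle: Bystander: amber bottle 60 mm across, 120 high, left of the deck; origin under its centre.
- pot: Bystander: white pot with a green lid, 68 mm across, 70 high, left of the deck; origin under its centre.
- dish: Bystander: shallow glass dish, 90 mm across, 16 high, right of the deck; origin under its centre.
- brush: Bystander: cleaning brush 160 mm long lying right of the deck.
- specimens: Bystander: divided cardboard box 130 x 100 x 30 mm at the far left; origin under its centre.
Mind the look-alikes: they are no part of the job. What is shaped like the disc_c but green or turquoise is not meant.

How it is judged:
By the outcome, as a careful person would: the job done as asked, in the order asked, and still so for the second after the job is handed in, with the robot touching nothing.
It also fails if it takes over 64 s, if anything falls off the work surface, if the arm or the gripper's body presses on something with over 40 N, if the wrist force passes 120 N, or if a joint passes its speed limit or range.

### The arm

A 7-joint arm with a two-finger parallel gripper is mounted at the origin on the work surface. World frame = base frame: x ahead of the robot, y to its left, z up, the work surface at z = 0. Lengths are in mm, angles in rad, forces in N, time in s.
With the tool pointing down it reaches from about 350 to 900 mm from the base axis. Payload 19.9 kg.
Tool frame: the origin (TCP) lies at the very end of the fingers, on their centre line; the grasp point (between the pads) lies behind it (manip.grip_depth is the z of the grasp point in the tool frame, in mm); z points along the fingers, y is the direction in which the jaws open and shut (so a half turn about z gives the same grasp; the last joint's range is limited). The gripper opens to 85 mm and grips with 20 to 120 N. Pads are 22 mm wide; open, the fingers measure 114 mm over their backs; the gripper's body (76 mm by 85 mm) begins 54 mm behind the grasp point. The pads swing forward as they close: fully open they stand 13 mm farther back than shut.
Start: joints at [1.083, 0.417, -0.01, 1.614, 0.005, 1.111, -0.053], TCP at [269.48, -563.899, 231.26] pointing down, gripper open.
Joint ranges: [-2.81, 2.81], [-0.39, 2.02], [-1.27, 1.25], [0.06, 2.57], [-1.19, 4.33], [0.19, 2], [-2.82, 2.82]. Speed limits (rad/s): [1.89, 1.89, 2.39, 2.39, 3.01, 3.01, 3.01].

### API

Orientations are given as a unit quaternion [x, y, z, w].
In Python, from station import manip gives the robot as it stands. Calls block until the motion is done:
- manip.move_pose(position, orientation): joint-space move of the TCP to a pose.
- manip.line_to(position, rot=None, max_speed=150): straight line of the TCP; rot=None keeps the orientation; max_speed is the mean speed in mm/s.
- manip.set_joints(angles): joint-space move.
- manip.open_gripper() and manip.grasp(f_grip=None): open the fingers fully, or close them until they stop; f_grip is the grip in N (None keeps the last).
- manip.sleep(seconds).
- manip.solve_ik(position, orientation): joint angles nearest the present ones, or None.
- manip.get_obs(): the state.
- manip.get_image(name): name is "side" or "top"; returns a dict with "img" (400x640x3 uint8, blue, green, red), "intrinsics" (3x3 intrinsics, pixels), "world_to_cam" (4x4, takes a point from world to camera coordinates). Camera axes: x right, y up, looking along -z (the intrinsics and any distortion apply to the point x, -y, -z); pixel columns grow to the right and rows downward; lengths in mm; the calibration is good to about 2 mm. A picture is of the moment at which its call begins. There is no depth.
A pose or a line that the arm cannot do raises manip.Unreachable and nothing moves.
- manip.finish_job(): hands the job in, once; it reports no verdict.
The state is a dict: "time_s": time; "qpos": joint angles; "qd": joint speeds; "tau": joint torques, N m; "position": TCP position; "orientation": TCP orientation; "contact_force": force on the tool from outside, world axes, zero at the start; "ft_torque": the same for the moment, N m; "gripper_width": opening from 0.0 (shut) to 1.0 (fully open).
Only numpy, scipy, OpenCV 4.12 (cv2) and the standard library are available. Lean on these libraries where they do the work, as an engineer would, in place of code of your own. Each camera call takes 0.05 s, during which the arm holds its last target. There are 200 camera calls.

## Working session

There is one attempt and no reset: what is moved stays moved. The work goes in short steps, each a Python script; the robot and the scene stay as the last script left them, time stands still between calls to the robot, and variables do not carry over. Pictures are saved under pics/ and viewed, about 8 in all and at most 12, crops included, and the job is handed in when it is done.

```bash
ls; mkdir -p pics; python3 - <<'E'
from station import manip
import cv2
o=manip.get_obs();print(o, manip.grip_depth)
for n in("top","side"):
    d=manip.get_image(n);cv2.imwrite(f"pics/{n}0.png",d["img"]);print({k:v for k,v in d.items() if k!="img"})
E
```

```text
pics
{'time_s': 0.0, 'qpos': array([ 1.083514  ,  0.4179989 , -0.01032078,  1.61417895,  0.00469429,
        1.11068485, -0.05299104]), 'qd': array([ 0.00027221, -0.00017526,  0.00054994,  0.00080154,  0.00071757,
       -0.0003868 , -0.00248702]), 'tau': array([-4.04907969e-04, -8.64477324e+01,  6.78537190e-01, -4.34897590e+01,
        1.90224324e-02,  7.53853354e-03, -6.00375506e-05]), 'position': array([ 269.32856268, -563.6061292 ,  230.64261807]), 'orientation': array([ 9.75258826e-01,  2.21065226e-01, -1.76444083e-04, -5.97493282e-04]), 'contact_force': array([0.29793275, 0.16409726, 0.23485153]), 'ft_torque': array([-0.03604589, -0.01900704, -0.02035515]), 'gripper_width': 1.0022891396675007} -18.700000000000003
{'intrinsics': array([[370.70695033,   0.        , 319.05100875],
       [  0.        , 370.70695033, 199.73394835],
       [  0.        ,   0.        ,   1.        ]]), 'world_to_cam': array([[-3.06196335e-03, -9.99983317e-01, -4.89790221e-03,
         6.05038166e+01],
       [ 9.95688020e-01, -3.50284911e-03,  9.26989613e-02,
        -5.59813005e+02],
       [-9.27145715e-02, -4.59294173e-03,  9.95682135e-01,
        -1.17415128e+03],
       [ 0.00000000e+00,  0.00000000e+00,  0.00000000e+00,
         1.00000000e+00]])}
{'intrinsics': array([[488.26271915,   0.        , 324.58474389],
       [  0.        , 488.26271915, 203.2879771 ],
       [  0.        ,   0.        ,   1.        ]]), 'world_to_cam': array([[ 9.95704454e-01, -9.23101605e-02, -7.17461662e-03,
        -5.31722019e+02],
       [ 5.79697137e-02,  5.61114616e-01,  8.25705698e-01,
        -1.13390044e+02],
       [-7.21952433e-02, -8.22574751e-01,  5.64055516e-01,
        -1.09986803e+03],
       [ 0.00000000e+00,  0.00000000e+00,  0.00000000e+00,
         1.00000000e+00]])}
```

View pics/top0.png

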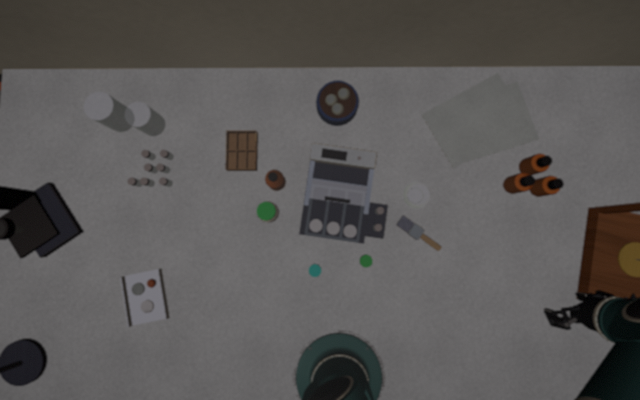

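View pics/side0.png

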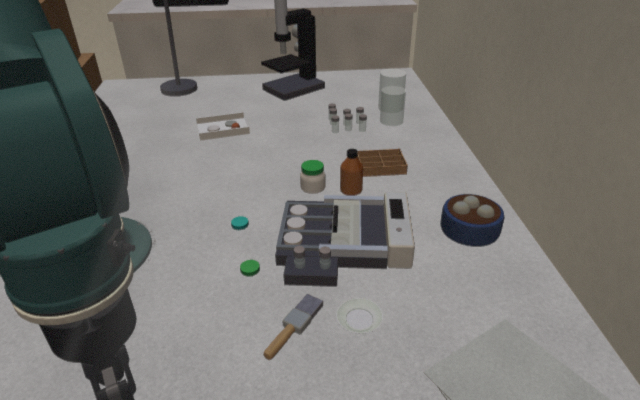

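The top view shows the deck at about (300–375, 145–242), with the three discs at (316,226), (333,228) and (350,231). The side view shows the vials on the near ledge at (299,256) and (325,256). I'll enlarge both.

```bash
python3 - <<'E'
import cv2,numpy as np
a=cv2.imread("pics/top0.png")[135:255,290:400]; b=cv2.imread("pics/side0.png")[185:290,270:420]
a=cv2.resize(a,None,fx=5,fy=5,interpolation=cv2.INTER_CUBIC)
a=cv2.convertScaleAbs(a,alpha=1.6)
cv2.imwrite("pics/topc.png",a)
b=cv2.resize(b,None,fx=5,fy=5,interpolation=cv2.INTER_CUBIC)
cv2.imwrite("pics/sidec.png",cv2.convertScaleAbs(b,alpha=1.3))
E
```

```text
(no output)
```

View pics/topc.png

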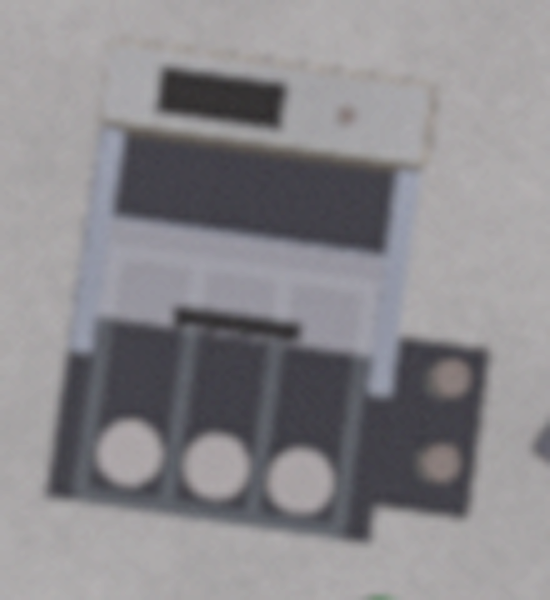

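View pics/sidec.png

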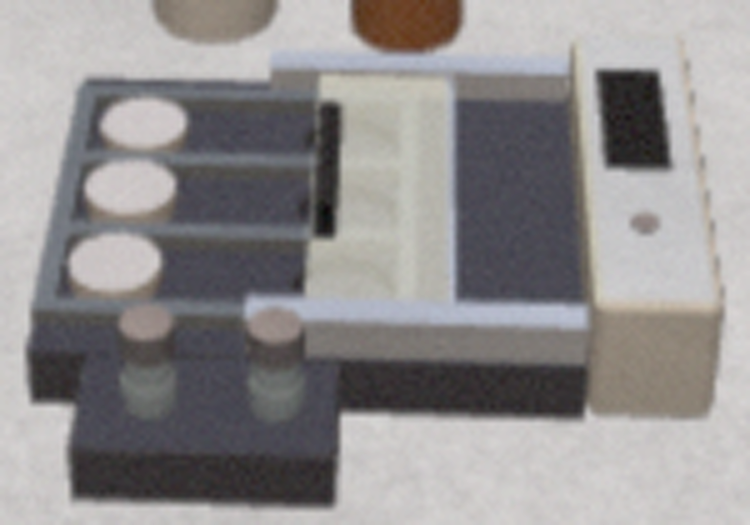

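The enlargements show the deck yawed about −8°. The window is shut, with the rib at crop (177–298, 320), and the discs are at the near ends of the lanes. Next I'll fit the deck pose using both views.

```bash
cat > h.py <<'E'
import numpy as np,cv2
from scipy.optimize import least_squares
K={"top":np.array([[370.70695,0,319.051],[0,370.70695,199.734],[0,0,1]]),"side":np.array([[488.26272,0,324.58474],[0,488.26272,203.28798],[0,0,1]])}
W={"top":np.array([[-3.06196335e-03,-9.99983317e-01,-4.89790221e-03,6.05038166e+01],[9.95688020e-01,-3.50284911e-03,9.26989613e-02,-5.59813005e+02],[-9.27145715e-02,-4.59294173e-03,9.95682135e-01,-1.17415128e+03]]),
"side":np.array([[9.95704454e-01,-9.23101605e-02,-7.17461662e-03,-5.31722019e+02],[5.79697137e-02,5.61114616e-01,8.25705698e-01,-1.13390044e+02],[-7.21952433e-02,-8.22574751e-01,5.64055516e-01,-1.09986803e+03]])}
def proj(n,P):
    c=(np.asarray(P,float)@W[n][:,:3].T+W[n][:,3])*[1,-1,-1]
    q=c@K[n].T; return q[:,:2]/q[:,2:]
def d2w(P,t):
    P=np.asarray(P,float);c,s=np.cos(t[2]),np.sin(t[2])
    return P@np.array([[c,-s,0],[s,c,0],[0,0,1]]).T+[t[0],t[1],0]
def ray(n,uv,z):
    c=np.linalg.solve(K[n],[*uv,1])*[1,-1,-1]; R=W[n][:,:3]
    o=-R.T@W[n][:,3]; d=R.T@c; return o+d*(z-o[2])/d[2]
E
cat > fit.py <<'E'
from h import *
T=[((-100,105,30),(48,495)),((-100,-105,30),(368,541)),((12,40,64),(177,312)),((12,-40,64),(298,328)),((-6,98.5,50),(80,350)),((-6,-98.5,50),(380,393)),((70,92,42),(117,216)),((70,-92,42),(385,250))]
S=[((-100,105,30),(85,80)),((-100,-105,30),(30,343)),((-100,-105,0),(33,398)),((12,40,64),(330,103)),((12,-40,64),(325,210)),((70,92,42),(447,82)),((70,-92,42),(458,301))]
up=lambda L,o:(np.array([l[1] for l in L])+.5)/5-.5+o
tu,su=up(T,(290,135)),up(S,(270,185));tp=[l[0] for l in T];sp=[l[0] for l in S]
f=lambda t,ns=1:np.r_[(proj("top",d2w(tp,t))-tu).ravel(),ns*(proj("side",d2w(sp,t))-su).ravel()]
for ns in(1,0):
    r=least_squares(lambda t:f(t,ns),[540,0,-.1],loss="soft_l1");print(r.x)
    print(f(r.x,1).reshape(-1,2).round(1).tolist())
r=least_squares(f,[540,0,-.1],loss="soft_l1")
for uv in((130,452),(216,465),(301,480)):
    w=ray("top",(np.array(uv)+.5)/5-.5+(290,135),41);c,s=np.cos(r.x[2]),np.sin(r.x[2])
    d=w[:2]-r.x[:2];print("disc deck",c*d[0]+s*d[1],-s*d[0]+c*d[1],w)
for uv in((148,325),(274,322)):
    w=ray("side",(np.array(uv)+.5)/5-.5+(270,185),75);d=w[:2]-r.x[:2];print("vial deck",c*d[0]+s*d[1],-s*d[0]+c*d[1])
E
python3 fit.py
```

```text
[ 5.42288774e+02  5.14839348e+00 -1.60605162e-01]
[[-0.7, -2.9], [0.2, -1.8], [-0.9, 1.4], [0.1, 2.2], [-0.7, -3.0], [0.8, -1.9], [-2.2, 1.0], [1.0, 3.1], [3.9, -0.6], [2.6, 1.5], [2.8, 1.1], [-1.6, -0.2], [-2.5, -1.0], [-0.2, 0.2], [-3.3, 4.7]]
[ 5.41386298e+02  4.44165560e+00 -1.57619365e-01]
[[-0.4, -2.5], [0.5, -1.6], [-0.7, 1.8], [0.3, 2.5], [-0.4, -2.7], [1.1, -1.7], [-2.0, 1.4], [1.1, 3.3], [3.4, -0.3], [2.3, 1.9], [2.5, 1.4], [-2.0, 0.0], [-2.8, -0.8], [-0.6, 0.3], [-3.5, 4.9]]
disc deck -73.76952941295482 53.55031376939016 [478.03213825  69.80645091  41.        ]
disc deck -73.34299992840197 -1.684473648653265 [469.62027387  15.21428841  41.        ]
disc deck -74.26706076954659 -56.38516919200573 [459.96060997 -38.63467513  41.        ]
vial deck -49.30813765660331 -139.05636056891515
vial deck 1.5398649998971017 -134.1276129588025
```

The residuals are consistent: the window looks partly open (about +14 mm), so I'll add the joint as an unknown.

```bash
python3 - <<'E'
s=open('fit.py').read()
s=s.replace('f=lambda t,ns=1:','''tm=np.array([[q[2]in(42,64),0,0] for q in tp],float);sm=np.array([[q[2]in(42,64),0,0] for q in sp],float)
f=lambda t,ns=1:''').replace('d2w(tp,t)','d2w(tp+tm*t[3],t)').replace('d2w(sp,t)','d2w(sp+sm*t[3],t)').replace('-.1]','-.1,10]')
s=s.replace("((-6,-98.5,50),(380,393))","((-6,-98.5,50),(380,393)),((-90,0,38),(206,503))")
open('fit.py','w').write(s)
E
python3 fit.py
```

```text
[ 5.34769777e+02  6.96926342e+00 -1.42530707e-01  1.26339061e+01]
[[-0.8, 0.1], [0.3, 0.1], [-1.0, 0.1], [0.0, 0.4], [-1.3, -0.1], [0.4, -0.1], [0.6, -0.0], [-2.6, -0.1], [0.6, 1.0], [0.0, -0.4], [-0.2, 1.8], [0.1, 1.3], [0.2, -0.4], [0.1, -1.2], [1.2, -0.3], [-0.2, 4.2]]
[ 5.34686959e+02  6.08784201e+00 -1.44623360e-01  1.38323422e+01]
[[-0.6, 0.0], [0.5, 0.2], [-0.7, -0.3], [0.4, 0.1], [-1.0, -0.2], [0.7, -0.0], [0.8, -0.0], [-2.3, -0.5], [1.0, 0.7], [0.1, -0.2], [-0.3, 2.0], [-0.0, 1.5], [0.8, -0.1], [0.6, -0.9], [1.8, 0.0], [0.3, 4.6]]
disc deck -65.08823667766335 54.14049563519664 [478.03213825  69.80645091  41.        ]
disc deck -65.66006119657347 -1.0929786828037997 [469.62027387  15.21428841  41.        ]
disc deck -67.57260254368956 -55.76803850865355 [459.96060997 -38.63467513  41.        ]
vial deck -44.111911573409344 -138.87682087148457
vial deck 6.816865223204633 -134.86787822281303
```

The fit is now consistent (about 0.5 px). The deck is at about (534.7, 6.0), yaw −0.143, with the window about 13 mm open. The discs come out at x ≈ −66 and on their lane centres, as they should. Now I'll open the window.

```bash
cat > r.py <<'E'
from h import *
from station import manip
D=[534.7,6.0,-.143]; PHI=D[2]/2
Q=[np.cos(PHI),np.sin(PHI),0,0]
if abs(manip.solve_ik(d2w([-20,0,100],D),Q) [6])>2.5: Q=[-np.sin(PHI),np.cos(PHI),0,0]
w=lambda x,y,z:d2w([x,y,z],D)
def go(x,y,z,v=150): manip.line_to(w(x,y,z),max_speed=v)
def st():
    o=manip.get_obs();p=o["position"]-[D[0],D[1],0];c,s=np.cos(D[2]),np.sin(D[2])
    R=np.array([[c,s,0],[-s,c,0],[0,0,1]])
    return R@p,R@o["contact_force"],o["time_s"]
def pr(m=""):
    p,f,t=st();print(m,p.round(1),f.round(1),round(t,2))
E
python3 - <<'E'
from r import *
manip.grasp(20);pr("shut")
for q in(Q,[-np.sin(PHI),np.cos(PHI),0,0]): print(manip.solve_ik(w(-8,0,120),q))
manip.move_pose(w(-8,0,110),Q);pr()
go(-8,0,54);pr("down")
go(2,0,54,60);pr("pre")
im=manip.get_image("side")["img"][165:290,250:430];cv2.imwrite("pics/s1.png",cv2.resize(im,None,fx=4,fy=4,interpolation=2))
E
```

```text
shut [-181.3 -601.9  231.3] [-0.  -0.1  0.2] 0.87
[ 0.19956111  0.40375826 -0.32910683  1.94555905  0.17464025  0.81947434
 -1.93840551]
[ 0.49115649  0.47426726 -0.69704505  1.93625911  0.39372377  0.86980914
  1.01697974]
 [ -7.7  -0.8 110.1] [-0.3  0.6  0.6] 3.14
down [-7.8 -0.  54.3] [-0.6 -0.9  1.5] 3.67
pre [ 2.8 -0.  54.6] [-0.5  0.7  0. ] 3.98
```

View pics/s1.png

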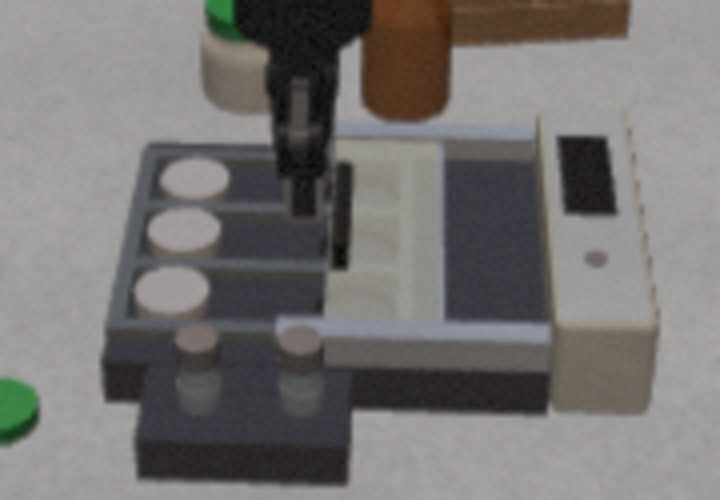

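The picture shows the fingers at crop (305,205), just in front of the rib at (342,215) and at its middle. Now I'll push.

```bash
python3 - <<'E'
from r import *
go(7,0,54,40);pr()
go(48,0,54,50);pr("p")
x=48
while x<70:
    x+=1.5;go(x,0,54,25);p,f,t=st();print(x,p[0].round(1),f.round(1),round(t,2))
    if f[0]<-8:break
go(x-12,0,54,80);go(-30,0,75);pr("back")
im=manip.get_image("top")["img"][135:255,290:400];cv2.imwrite("pics/t1.png",cv2.convertScaleAbs(cv2.resize(im,None,fx=5,fy=5,interpolation=2),alpha=1.6))
E
```

```text
[ 7.2 -0.  54. ] [-0.1  0.5 -0.7] 4.31
p [48.   0.1 54. ] [-0.  -0.1  0.2] 5.28
49.5 49.5 [-0.9 -0.6 -0.9] 5.53
51.0 51.1 [-0.9  0.8  0.8] 5.78
52.5 52.6 [-0.6  0.5 -0.1] 6.03
54.0 54.2 [-0.4  0.   0.3] 6.28
55.5 55.7 [-0.3 -0.3 -0.2] 6.53
57.0 57.2 [-0.4 -0.7 -0.5] 6.78
58.5 58.6 [ 0.1 -0.1  0. ] 7.03
60.0 59.6 [-5.3 -0.7  1.8] 7.28
61.5 59.8 [-15.4  -0.3   8.4] 7.53
back [-29.   -0.   75.1] [-0.1 -0.7 -1.3] 8.53
```

Hard stop reached at 59.6, as expected. Next is the left disc: touch down, drag, then push from behind.

```bash
cat >> r.py <<'E'
def press(x,y,z0=44,f0=7):
    go(x,y,z0+8);go(x,y,z0,30);z=z0
    while z>35:
        z-=.5;go(x,y,z,8);p,f,t=st()
        if f[2]>f0:break
    print("touch z",z,p.round(1),f.round(1),round(t,2));return z
def drag(x,x1,y,z,n=3):
    for a in np.linspace(x,x1,n+1)[1:]:
        go(a,y,z,35);p,f,t=st();print(p.round(1),f.round(1))
        if f[2]>11:z+=.3
        if f[2]<5:z-=.4
E
python3 - <<'E'
from r import *
go(-66,55,75)
z=press(-66,55);drag(-66,-22,55,z,4)
go(-22,55,52,60);pr()
im=manip.get_image("top")["img"][135:255,290:400];cv2.imwrite("pics/t2.png",cv2.convertScaleAbs(cv2.resize(im,None,fx=5,fy=5,interpolation=2),alpha=1.6))
im=manip.get_image("side")["img"][165:290,250:430];cv2.imwrite("pics/s2.png",cv2.resize(im,None,fx=4,fy=4,interpolation=2))
E
```

```text
touch z 38.5 [-65.7  55.1  39. ] [-3.7 -1.5 15.3] 12.63
[-53.9  55.3  39.1] [ 1.6 -0.2  9. ]
[-42.9  55.2  39.1] [2.6 0.1 8.7]
[-31.9  55.3  39.1] [2.1 0.7 8. ]
[-21.   55.2  39.1] [ 1.7 -0.2  7.8]
 [-21.8  55.   52.4] [-0.4 -1.2 -0.1] 14.88
```

View pics/s2.png

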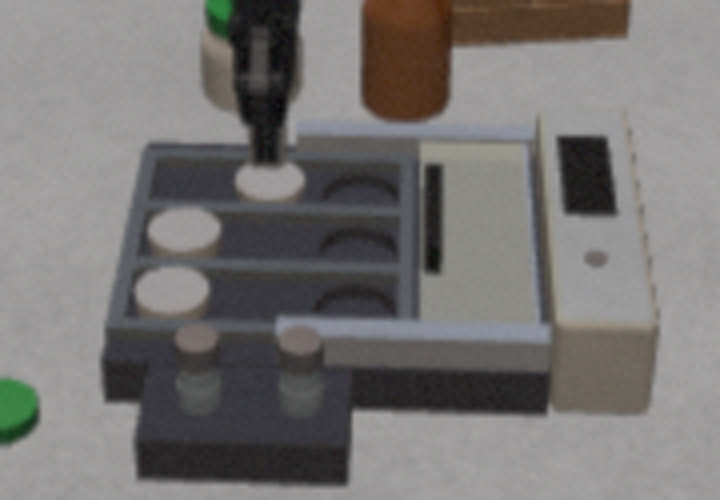

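The window is fully open and the disc at crop (270,182) followed the finger. Now I'll push it from behind into the pocket.

```bash
cat >> r.py <<'E'
def push(y):
    go(-61,y,50);go(-61,y,34.5,60);pr("behind")
    go(-16,y,34.5,60);pr();go(-4,y,34.5,30);pr()
    for x in(-2,-.5,1,2.5): go(x,y,34.5,20);pr()
    go(-10,y,34.5,100);go(-10,y,55)
def pics(n):
    im=manip.get_image("side")["img"][165:290,250:430];cv2.imwrite(f"pics/s{n}.png",cv2.resize(im,None,fx=4,fy=4,interpolation=2))
E
python3 - <<'E'
from r import *
push(55);go(-66,0,60,200);pr()
pics(3)
E
```

```text
behind [-61.2  55.   33.9] [-0.1 -0.3 -0.1] 15.79
 [-16.3  55.   34.4] [-0.9 -0.9 -1. ] 16.69
 [-4.  55.  34.4] [-0.1  0.5  0.9] 17.24
 [-2.  55.  34.5] [0.2 0.1 0.5] 17.49
 [-0.4 55.  34.5] [-0.6  0.4 -0.2] 17.74
 [ 1.  55.  34.5] [ 0.7 -0.3  0.2] 17.99
 [ 2.6 55.  34.5] [ 1.4 -0.8  0.5] 18.24
 [-65.9  -0.2  59.9] [0.9 0.6 0.2] 19.34
```

View pics/s3.png

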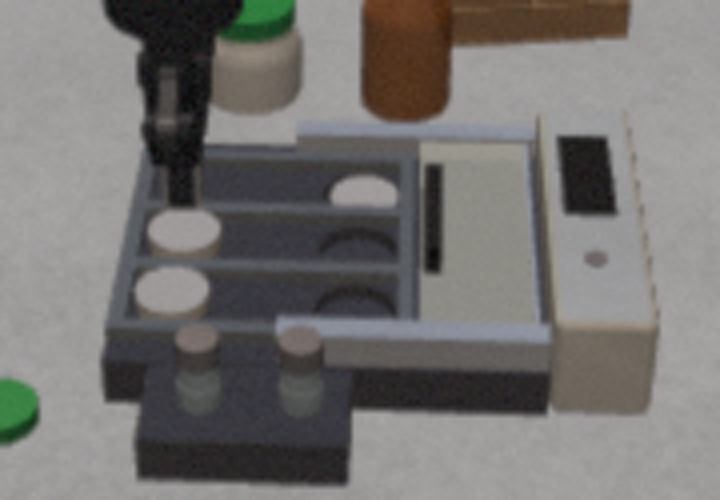

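The left disc lies flush in its pocket at crop (364,190). I'll do the middle and right discs the same way, with a finer touch.

```bash
sed -i 's/z-=.5;go(x,y,z,8)/z-=.3;go(x,y,z,8)/;s/f0=7/f0=4.5/' r.py; python3 - <<'E'
from r import *
for y in(0,-55):
    go(-66,y,60,200)
    z=press(-66,y,43.5)
    drag(-66,-24,y,z,4);go(-24,y,52,60);push(y)
pr();pics(4)
E
```

```text
touch z 41.70000000000002 [-65.8   0.   42. ] [-2.9 -0.7 11.1] 21.81
[-54.7   0.1  42.1] [1.7 0.3 7.5]
[-44.2   0.1  42.1] [1.2 0.1 6.4]
[-33.7   0.1  42.1] [1.8 0.2 6.1]
[-23.2   0.1  42.1] [1.3 0.3 5.8]
behind [-61.2   0.   34. ] [ 0.2 -0.3  0.4] 24.74
 [-16.3   0.   34.4] [-0.3  0.2  0.1] 25.64
 [-4.1  0.  34.4] [-0.3 -0.3  0.4] 26.19
 [-1.9  0.  34.5] [ 0.   0.9 -0.3] 26.44
 [-0.4  0.  34.5] [-0.5 -0.5  0.4] 26.69
 [ 1.1 -0.  34.5] [ 0.1 -0.4 -0. ] 26.94
 [ 2.6  0.  34.5] [ 0.1 -0.2 -1. ] 27.19
touch z 40.20000000000003 [-65.8 -55.   40.5] [-2.4  0.  11.8] 31.71
[-54.7 -54.9  40.6] [2.1 0.5 6.5]
[-44.1 -54.9  40.6] [1.6 0.5 5.6]
[-33.7 -54.9  40.6] [ 1.5 -0.4  6. ]
[-23.2 -54.9  40.6] [ 0.9 -0.2  5.9]
behind [-61.2 -54.9  34. ] [-0.  -0.4 -0.3] 34.67
 [-16.4 -55.   34.4] [-0.5 -0.   0.3] 35.57
 [ -4.  -55.   34.4] [-0.8  0.4 -0.1] 36.12
 [ -1.9 -55.   34.5] [-0.9 -0.4 -0.5] 36.37
 [ -0.4 -55.   34.5] [-0.6 -0.7 -0.2] 36.62
 [  1.1 -55.   34.5] [-0.1  0.1 -0. ] 36.87
 [  2.6 -55.   34.5] [-0.1 -0.2  0. ] 37.12
 [ -9.  -55.   55.8] [-0.1  0.9  0.3] 37.67
```

View pics/s4.png

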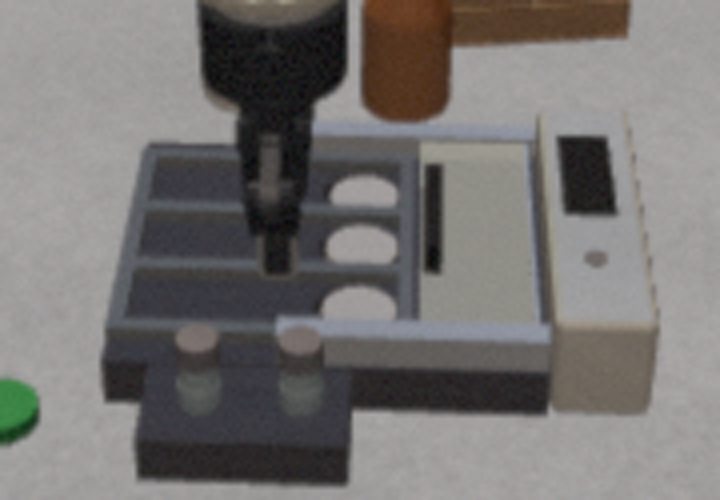

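All three discs sit flush in their pockets at crop x≈362. Now I'll shut the window from behind the rib.

```bash
python3 - <<'E'
from r import *
go(-10,-55,85);go(102,0,85,200);go(102,0,55,80);pr("behind rib")
go(93,0,54,50);pr();go(40,0,54,50);pr()
x=40
while x>20:
    x-=1.5;go(x,0,54,25);p,f,t=st();print(x,p[0].round(1),f.round(1),round(t,2))
    if f[0]>8:break
go(x+12,0,54,80);go(x+12,0,130)
manip.line_to([350,-200,200],max_speed=300);pr("away")
a=manip.get_image("top")["img"][135:255,290:400];a=cv2.convertScaleAbs(cv2.resize(a,(458,500),interpolation=2),alpha=1.6)
b=manip.get_image("side")["img"][185:290,270:420];b=cv2.resize(b,(342,240),interpolation=2)
c=np.zeros((500,800,3),np.uint8);c[:,:458]=a;c[:240,458:]=b;c[240:480,458:]=cv2.resize(manip.get_image("side")["img"],(342,240))
cv2.imwrite("pics/e.png",c)
E
```

```text
behind rib [101.8  -0.   54.6] [0.  0.1 0.5] 39.38
 [92.8  0.1 54.3] [-0.3 -0.3 -0.1] 39.71
 [39.9 -0.2 53.8] [-0.3  0.4  0.3] 40.92
38.5 38.4 [ 0.2 -0.6 -0.6] 41.17
37.0 36.9 [ 0.2 -0.5  0.4] 41.42
35.5 35.4 [-0.3 -0.6  0.2] 41.67
34.0 33.8 [0.5 1.  0.2] 41.92
32.5 32.4 [ 0.6 -0.1  0.4] 42.17
31.0 30.8 [-0.   0.3  0.2] 42.42
29.5 29.4 [ 1.1 -0.2 -0.1] 42.67
28.0 27.8 [-0.1 -0.4  1. ] 42.92
26.5 26.5 [ 0.7 -0.2  0.8] 43.17
25.0 26.3 [ 9.7  0.7 -6.1] 43.42
away [-153.2 -229.4  199.6] [ 0.  -0.2 -0.2] 45.55
```

View pics/e.png

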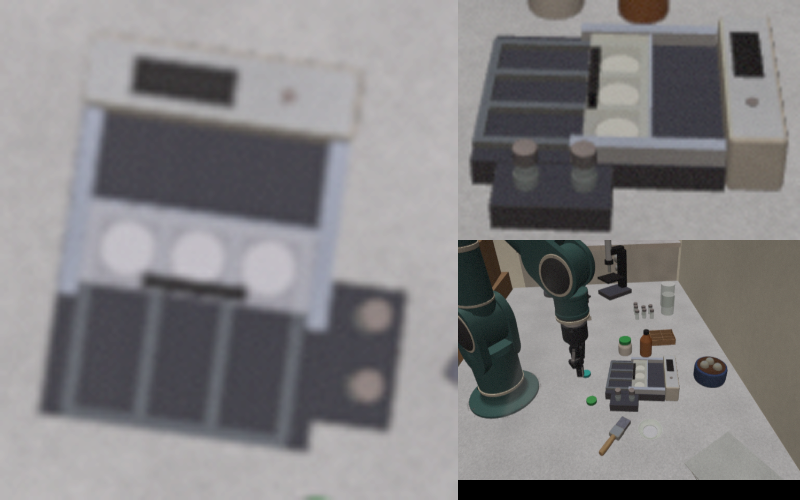

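The stop-to-stop travel works out at 65.2 mm against the expected 65. The discs lie under the shut window and the vials are standing, so I'll hand in.

```bash
python3 -c "
from station import manip
print(manip.finish_job())"
```

```text
the job is handed in; nothing more can be done
None
```

The job is done and handed in, with about 46 of the 64 s used. The window was pushed open to its stop. Each disc was then dragged under a light press, pushed from behind into its pocket, and the window was pushed shut to its stop.

- **Window:** the stop-to-stop travel came to about 65 mm, as given. It had started about 13 mm open rather than fully shut.
- **Discs:** the last pictures show all three in their pockets under the shut window. They look flat, but I judged that by eye from low-resolution views and did not measure it.
- **Press force:** touchdown read 15.3 N on the left disc, just over the 15 N given as the pressing range. I used finer steps for the other two, which read 11 to 12 N, and drag forces stayed between about 6 and 9 N.
- **Bystanders:** the vials are standing in place. The other things look untouched in the last side view, though I did not measure their positions.

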